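# Pop open the touch-latch parts case

## Task

Press down on the front of the red lid until its touch latch lets go, and let the spring throw the lid ajar by itself. Then put a fingertip under the ajar lid's front edge and push it up and over until it rests fully open on its stop, so that the studs inside can be reached. Keep the blue case shut, and do not pick up or disturb the turbocharger, flange, nut or spanner; nothing needs to be gripped.

Things in the scene. Friction and masses are not known exactly. Their poses are not given: they have to be found in the camera images.
- red_case: grey steel parts case with a red lid, fixed to the bench: 140 mm deep (its x), 110 mm wide (its y), open top rim 90 mm above the bench, walls 5 mm. Origin: centre of its underside; its x axis points from the front (the lid's free edge) to the hinge at the back, its z up
- red_lid (a joint): red lid angle, rad: 0 shut and latched, -0.045 pressed in to its stop, about 0.55 sprung ajar, 1.9 fully open, leaning back on its stop. Plate 148 mm from hinge to free front edge, 116 mm wide, 8 mm thick, 150 g, overhanging the case front by 8 mm. It swings freely: from ajar it falls back to ajar unless pushed past upright (1.57), then falls onto its stop and stays
- red_press (a point): black round press spot, 22 mm across, on top of the red lid: 20 mm back from its free front edge, midway across; it moves with the lid. 100 mm above the bench when shut. Pressed down about 6 mm (about 4 N) the touch latch lets go, and when the finger is taken away a spring throws the lid ajar; the latch does not catch again
- red_edge (a point): middle of the red lid's free front edge, half-way through its thickness; it moves with the lid. When ajar it stands about 75 mm higher than when shut
- red_hinge (a point): middle of the red lid's hinge line, 91 mm above the bench, on the lid's underside at the back of the case; the line runs along the case's y axis
- blue_case: the same case with a blue lid, not to be opened: grey steel parts case with a blue lid, fixed to the bench: 140 mm deep (its x), 110 mm wide (its y), open top rim 90 mm above the bench, walls 5 mm. Origin: centre of its underside; its x axis points from the front (the lid's free edge) to the hinge at the back, its z up
- blue_lid (a joint): lid angle of the blue case, same lid and touch latch as the red one; to stay shut (0)
- turbo: metal turbocharger, loose, 3 kg, about 150 mm long (x), 175 mm wide, 162 mm tall, standing on a square flange; origin: centre of the flange's underside
- flange: cast pipe flange, loose, 450 g, foot 75 x 50 mm, 68 mm tall; origin: centre of its underside
- nut: steel hexagon nut, loose, 17 mm across flats, 10 mm tall; origin: centre of its underside
- spanner: steel spanner, loose, 170 mm long, lying flat along its x; origin: underside
Not all that is in view belongs to the job. Leave any green or purple look-alike of the red_case alone.

How it is judged:
By the outcome, as a careful person would: the job done as asked, in the order asked, and still so for the second after the job is handed in, with the robot touching nothing.
It also fails if it takes over 42 s, if anything falls off the work surface, if the arm or the gripper's body presses on something with over 40 N, if the wrist force passes 120 N, or if a joint passes its speed limit or range.

## Robot

A 6-joint arm with a two-finger parallel gripper is mounted at the origin on the work surface. World frame = base frame: x ahead of the robot, y to its left, z up, the work surface at z = 0. Lengths are in mm, angles in rad, forces in N, time in s.
With the tool pointing down it reaches from about 350 to 775 mm from the base axis. Payload 7.3 kg.
Tool frame: the origin (TCP) lies at the very end of the fingers, on their centre line; the grasp point (between the pads) lies 19 mm behind it; z points along the fingers, x is the direction in which the jaws open and shut, and the axes are right-handed (so a half turn about z gives the same grasp; the last joint's range is limited). The gripper opens to 92 mm and grips with 3 to 60 N. Pads are 19 mm wide; open, the fingers measure 130 mm over their backs; the gripper's body (75 mm by 190 mm) begins 47 mm behind the grasp point.
Start: joints at [-1.424, 0.342, 1.524, -0, 1.275, -0.146], TCP at [151.555, -502.669, 226.741] pointing down, gripper open.
Joint ranges: [-2.53, 2.53], [-0.77, 2.02], [0.04, 2.7], [-1, 4.14], [0.28, 2.66], [-3.11, 3.11]. Speed limits (rad/s): [2.57, 2.57, 3.14, 3.14, 3.14, 3.14].

## Interface

Orientations are given as [roll, pitch, yaw] about the fixed x, y, z axes, in that order (R = Rz(yaw) Ry(pitch) Rx(roll)).
In Python, from plant import bot, capture, camera_params gives the robot as it stands.
- The arm moves only by the shell command python3 -m jog 'ROWS' [OPENING]. ROWS is a JSON object of lists of equal length, an entry for each row: "xyz": the shift along the world's x, y, z as a fraction of full scale, a list of three; "angular": the turn, a rotation vector about the world's x, y, z as a fraction of full scale, a list of three. In form: {"xyz": [[x, y, z], ...], "angular": [[wx, wy, wz], ...]}. A call has 1 to 10 rows; each row shifts and turns the pose as measured when the row begins; what a row does not reach is not made up. Full scale, the value 1, is 2 cm for a shift and 6 degrees for a turn. A row lasts 1/10 s, in which the tool goes at most 50 mm and 8.59 degrees, less where a joint would pass 70% of its speed; a pose out of reach is approached as far as the arm can. A call with a number of a shift or a turn outside -1 to 1 is refused whole. A call with a gripper value outside its range is refused whole. OPENING is the closure, from -1 (fully open) to 1 (shut), set as the call begins (- or left out, the last holds). The fingers move at their own pace and stop on an object; the grip force is fixed at half the most. Time passes only in rows, so rows that do not move let the fingers close. It gives the time, the measured TCP pose, the force and the opening at its end, in the units of the state.
- bot.get_obs(): the state, without advancing time (a new reading comes with each control period).
- capture(name): name is "scene" or "side" or "wrist"; returns the picture (420x560x3 uint8, red, green, blue); there is no depth.
- camera_params(name): a dict with "fx", "fy", "cx", "cy" (pixels), "rvec" (rotation vector, rad) and "tvec" (3), from world to camera coordinates, as OpenCV has them. Camera axes: x right, y down, z forward; pixel columns grow to the right and rows downward; lengths in mm; the calibration is good to about 2 mm. A picture is of the moment at which its call begins: read the wrist's pose just before it. camera_params takes no time and is no camera call; for the wrist camera it gives the pose at the moment of the call.
- bot.close_job(): hands the job in, once; it reports no verdict.
The state is a dict: "time": time; "joint_positions": joint angles; "dq": joint speeds; "tau": joint torques, N m; "tool_pos": TCP position; "tcp_rot": TCP orientation; "contact_force": force on the tool from outside, world axes, zero at the start; "moment": the same for the moment, N m; "grip_width": finger opening in mm.
Only numpy, scipy, OpenCV 4.12 (cv2) and the standard library are available. Lean on these libraries where they do the work, as an engineer would, in place of code of your own. Each camera call takes 0.05 s, during which the arm holds its last target.

## Working session

There is one attempt and no reset: what is moved stays moved. The work goes in short steps, Python scripts to look and compute and a shell command to move; the robot and the scene stay as the last step left them, time stands still between calls to the robot, and variables do not carry over. Pictures are saved under pics/ and viewed, and the job is handed in when it is done.

```bash
mkdir -p pics; python3 - <<'E'
from plant import bot,capture,camera_params
import cv2
for n in ["scene","side","wrist"]:
    p=camera_params(n);print(n,p)
    cv2.imwrite(f"pics/{n}0.png",capture(n)[:,:,::-1])
print(bot.get_obs())
E
```

```text
scene {'fx': 452.3592054440946, 'fy': 452.3592054440946, 'cx': 281.8767251684579, 'cy': 215.5394730651317, 'rvec': array([ 0.83701232,  2.43351862, -1.25403809]), 'tvec': array([ 458.6901647 , -121.32212474, 1502.68188149])}
side {'fx': 493.147051892344, 'fy': 493.147051892344, 'cx': 273.69930478029744, 'cy': 211.76017433039172, 'rvec': array([ 0.4338527 , -2.60593628,  1.40876691]), 'tvec': array([ 552.72580199,  178.19608998, 1188.17990367])}
wrist {'fx': 342.30876481149215, 'fy': 342.30876481149215, 'cx': 279.3481855229462, 'cy': 209.9651967210646, 'rvec': array([-2.32846036,  1.73069922,  0.25387054]), 'tvec': array([-524.24177721,  -35.91149259,  390.6289846 ])}
{'time': 0.15, 'joint_positions': array([-1.42403391e+00,  3.42528377e-01,  1.52472751e+00, -3.52219131e-05,
        1.27540980e+00, -1.45978077e-01]), 'dq': array([-1.51677159e-03, -1.12443615e-03, -1.95659221e-03,  1.38866843e-04,
       -7.97486045e-06, -1.16550070e-03]), 'tau': array([ 1.23573514e-03, -4.31468260e+01, -2.44352871e+01,  7.17923976e-02,
        5.37176337e-02, -8.64432536e-05]), 'tool_pos': array([ 151.48395945, -502.38051596,  226.24688793]), 'tcp_rot': array([-3.14146990e+00,  1.06651814e-03, -1.27804549e+00]), 'contact_force': array([0.34627465, 0.56041575, 0.10215858]), 'moment': array([-0.02983814, -0.03407926, -0.01420592]), 'grip_width': 91.77517013760935}
```

View pics/scene0.png

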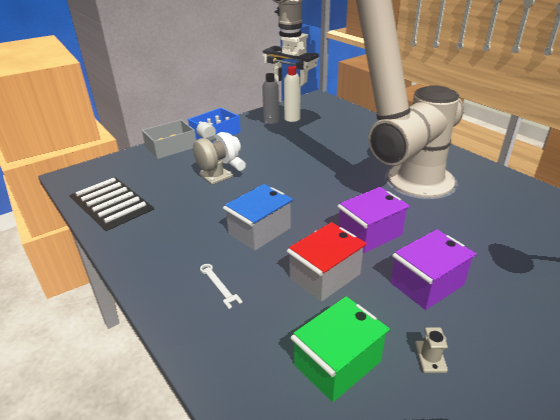

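View pics/side0.png

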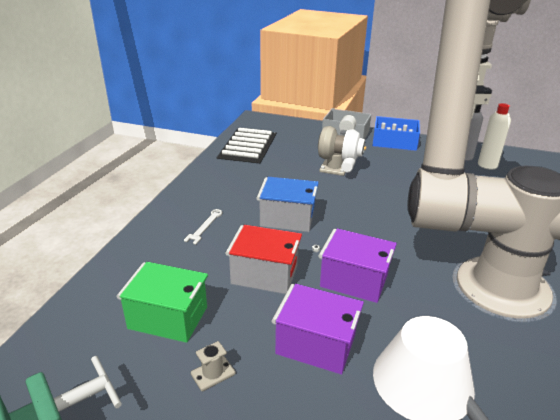

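View pics/wrist0.png

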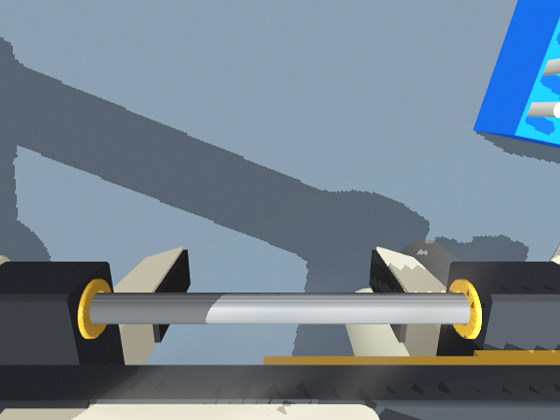

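```bash
python3 - <<'E'
import cv2
a=cv2.imread("pics/scene0.png")[180:310,270:400];b=cv2.imread("pics/side0.png")[170:300,215:345]
cv2.imwrite("pics/z0.png",cv2.resize(a,None,fx=4.5,fy=4.5,interpolation=2)); cv2.imwrite("pics/z1.png",cv2.resize(b,None,fx=4.5,fy=4.5,interpolation=2))
E
```

```text
(no output)
```

View pics/z0.png

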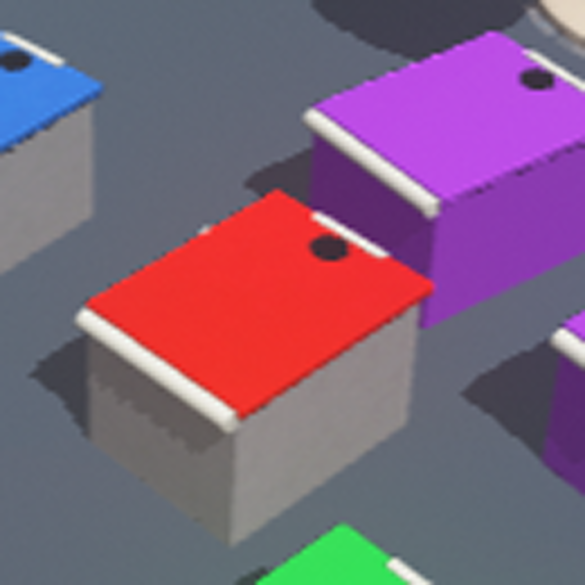

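View pics/z1.png

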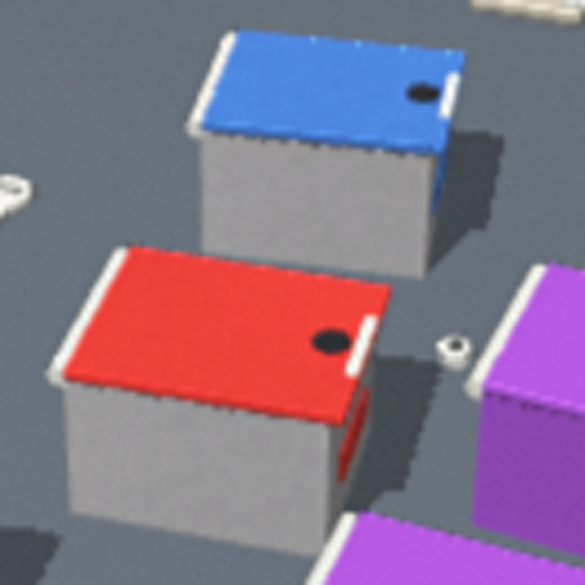

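```bash
cat > h.py <<'E'
from plant import bot,capture,camera_params
import numpy as np,cv2
def ray(n,uv):
    p=camera_params(n);R=cv2.Rodrigues(p['rvec'])[0]
    d=R.T@np.array([(uv[0]-p['cx'])/p['fx'],(uv[1]-p['cy'])/p['fy'],1]);return -R.T@p['tvec'],d
def onz(n,uv,z):
    o,d=ray(n,uv);return (o+d*(z-o[2])/d[2]).round(1)
def tri(a,b):
    A=[];B=[]
    for n,uv in (("scene",a),("side",b)):
        o,d=ray(n,uv);d/=np.linalg.norm(d);P=np.eye(3)-np.outer(d,d);A.append(P);B.append(P@o)
    return np.linalg.solve(sum(A),sum(B)).round(1)
E
python3 - <<'E'
from h import *
s=lambda u,v:(u/4.5+270,v/4.5+180)
t=lambda u,v:(u/4.5+215,v/4.5+170)
for nm,a,b,z in [("spot",(329,248),(331,342),100),("FR",(434,287),(390,286),99),("FL",(277,190),(345,420),99),("FL",(277,190),(390,286),99),("FR",(434,287),(345,420),99),("BL(bar)",(80,305),(122,250),99),("BR",(237,418),(62,378),99)]:
    print(nm,onz("scene",s(*a),z),onz("side",t(*b),z),tri(s(*a),t(*b)))
print("nut",onz("side",t(455,350),8))
for nm,uv in [("blueFR",(464,52)),("blueFL",(440,150)),("purpleBL",(540,268)),("purpleBR",(478,385))]: print(nm,onz("side",t(*uv),99))
for uv in [(345,235),(393,245),(288,290),(363,305)]: print("p",onz("side",uv,99))
E
```

```text
spot [499.6 146.9 100. ] [498.3 146.2 100. ] [498.6 145.8  99.2]
FR [478.5 204.9  99. ] [483.4  87.1  99. ] [473.1 186.1 129.7]
FL [484.8  89.3  99. ] [473.3 203.4  99. ] [487.7 112.4  70.2]
FL [484.8  89.3  99. ] [483.4  87.1  99. ] [483.6  87.6  98.4]
FR [478.5 204.9  99. ] [473.3 203.4  99. ] [474.4 201.   95.7]
BL(bar) [634.3  99.4  99. ] [631.8 103.2  99. ] [633.3  98.5  96.7]
BR [627.3 215.5  99. ] [618.4 218.5  99. ] [622.2 210.3  92.1]
nut [461.5  13.3   8. ]
blueFR [ 508.8 -171.9   99. ]
blueFL [493.3 -54.4  99. ]
purpleBL [411.  44.  99.]
purpleBR [417.9 154.6  99. ]
p [383.1  58.3  99. ]
p [268.4  60.4  99. ]
p [455.1 289.2  99. ]
p [299.9 282.1  99. ]
```

```bash
python3 - <<'E'
from h import *
for n,uv in [("side",(490,165)),("scene",(292,120)),("scene",(270,122)),("side",(335,170)),("scene",(214,178)),("side",(397,145)),("side",(347,135)),("scene",(170,152))]: print(n,uv,onz(n,uv,0))
def proj(n,P):
    p=camera_params(n);return cv2.projectPoints(np.array([P],float),p['rvec'],p['tvec'],np.array([[p['fx'],0,p['cx']],[0,p['fy'],p['cy']],[0,0,1]]),None)[0].ravel()
b=onz("scene",(292,120),0)
for z in (150,200,230,260): print(z,proj("scene",(b[0],b[1],z)))
print(proj("scene",bot.get_obs()['tool_pos']))
E
```

```text
side (490, 165) [  12.6 -652.7    0. ]
scene (292, 120) [  32.4 -642.     0. ]
scene (270, 122) [ 115.7 -684.9    0. ]
side (335, 170) [ 512.1 -437.6    0. ]
scene (214, 178) [ 530.6 -439.5    0. ]
side (397, 145) [ 337.1 -706.2    0. ]
side (347, 135) [ 531.2 -731.5    0. ]
scene (170, 152) [ 562.6 -707.     0. ]
150 [291.84064433  85.09842544]
200 [291.78579852  72.70174603]
230 [291.75202077  65.06703463]
260 [291.71756635  57.27937715]
[289.98001425  82.26710223]
```

```bash
python3 -m jog '{"xyz":[[0.6,0.8,0.1],[0.6,0.8,0.1],[0.6,0.8,0.1],[0.6,0.8,0.1],[0.6,0.8,0.1],[0.6,0.9,0],[0.6,0.9,0],[0.6,0.9,0],[0.6,0.9,0],[0.6,0.9,0]],"angular":[[0,0,-0.2],[0,0,-0.2],[0,0,-0.2],[0,0,-0.2],[0,0,-0.2],[0,0,-0.2],[0,0,-0.2],[0,0,-0.2],[0,0,-0.2],[0,0,-0.2]]}' 1
```

```text
time: 1.15
tool_pos: [273.2, -326.0, 233.5]
tcp_rot: [3.141, 0.007, -1.501]
contact_force: [0.2, -0.1, -0.7]
grip_width: 16.4
```

```bash
python3 -m jog '{"xyz":[[0.45,1,0],[0.45,1,0],[0.45,1,0],[0.45,1,0],[0.45,1,0],[0.45,1,0],[0.45,1,0],[0.45,1,0],[0.45,1,0],[0.45,1,0]],"angular":[[0,0,0],[0,0,0],[0,0,0],[0,0,0],[0,0,0],[0,0,0],[0,0,0],[0,0,0],[0,0,0],[0,0,0]]}'
python3 -m jog '{"xyz":[[0.45,1,0],[0.45,1,0],[0.45,1,0],[0.45,1,0],[0.45,1,0],[0.45,1,0],[0.45,1,0],[0.45,1,0],[0.45,1,0],[0.45,1,0]],"angular":[[0,0,0],[0,0,0],[0,0,0],[0,0,0],[0,0,0],[0,0,0],[0,0,0],[0,0,0],[0,0,0],[0,0,0]]}'
```

```text
time: 2.15
tool_pos: [365.1, -116.3, 232.1]
tcp_rot: [3.139, 0.009, -1.502]
contact_force: [0.4, -0.4, 0.8]
grip_width: 0.6
time: 3.15
tool_pos: [456.3, 93.3, 230.7]
tcp_rot: [3.135, 0.01, -1.502]
contact_force: [0.3, -0.5, 0.1]
grip_width: 0.6
```

```bash
python3 -m jog '{"xyz":[[0.6,0.7,-0.4],[0.6,0.7,-0.8],[0.5,0.5,-0.8],[0.3,0.3,-0.8],[0,0,-0.8],[0,0,-0.8],[0,0,-0.4],[0,0,0]],"angular":[[0,0,0],[0,0,0],[0,0,0],[0,0,0],[0,0,0],[0,0,0],[0,0,0],[0,0,0]]}'
python3 - <<'E'
from h import *
print(bot.get_obs()['tool_pos'])
for n in ["scene","side"]:cv2.imwrite(f"pics/{n}1.png",capture(n)[:,:,::-1])
a=cv2.imread("pics/scene1.png")[120:310,270:400];b=cv2.imread("pics/side1.png")[110:300,215:345]
cv2.imwrite("pics/z2.png",cv2.resize(np.hstack([a,b]),None,fx=3,fy=3,interpolation=2))
E
```

```text
time: 3.95
tool_pos: [497.6, 142.4, 129.5]
tcp_rot: [3.134, 0.01, -1.497]
contact_force: [-1.1, 0.3, 0.4]
grip_width: 0.4
[497.60998674 142.44724394 129.51716583]
```

View pics/z2.png

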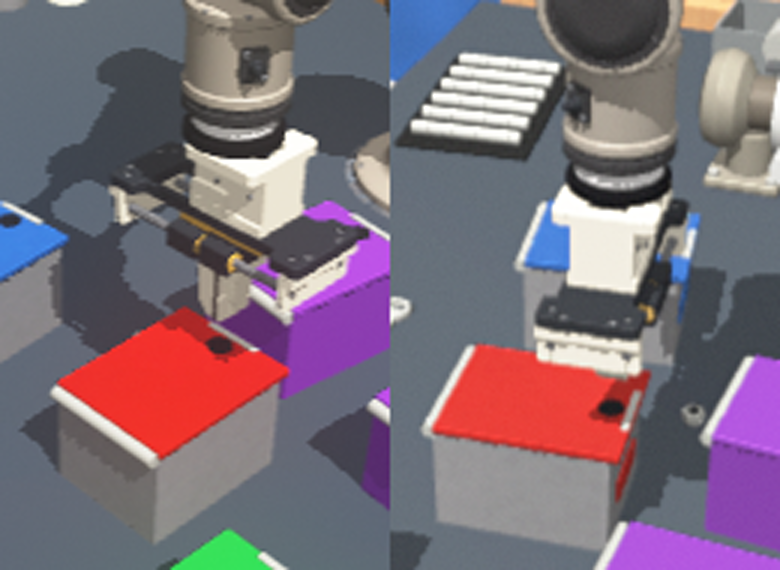

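```bash
python3 -m jog '{"xyz":[[0.05,0.2,-0.5],[0,0,-0.5],[0,0,-0.2],[0,0,-0.2],[0,0,0]],"angular":[[0,0,0],[0,0,0],[0,0,0],[0,0,0],[0,0,0]]}'
python3 -m jog '{"xyz":[[0,0,-0.15],[0,0,-0.15],[0,0,-0.1]],"angular":[[0,0,0],[0,0,0],[0,0,0]]}'
```

```text
time: 4.55
tool_pos: [500.5, 146.9, 102.4]
tcp_rot: [3.14, 0.011, -1.497]
contact_force: [-0.3, 0.8, 0.4]
grip_width: 0.2
time: 4.85
tool_pos: [500.7, 146.9, 94.9]
tcp_rot: [3.141, 0.011, -1.497]
contact_force: [-2.0, -0.9, 5.1]
grip_width: 0.5
```

```bash
python3 -m jog '{"xyz":[[0,0,-0.1],[0,0,0]],"angular":[[0,0,0],[0,0,0]]}'
```

```text
time: 5.05
tool_pos: [500.7, 146.9, 93.9]
tcp_rot: [3.141, 0.011, -1.497]
contact_force: [-1.9, -1.2, 3.3]
grip_width: -0.0
```

```bash
python3 -m jog '{"xyz":[[0,0,-0.1],[0,0,0]],"angular":[[0,0,0],[0,0,0]]}'
```

```text
time: 5.25
tool_pos: [500.7, 146.9, 94.0]
tcp_rot: [-3.14, 0.011, -1.497]
contact_force: [-1.0, -0.5, 0.4]
grip_width: 0.6
```

```bash
python3 -m jog '{"xyz":[[0,0,-0.2],[0,0,-0.2]],"angular":[[0,0,0],[0,0,0]]}'
```

```text
time: 5.45
tool_pos: [501.1, 147.0, 92.4]
tcp_rot: [-3.137, 0.011, -1.496]
contact_force: [-18.5, -3.1, 48.9]
grip_width: 0.3
```

```bash
python3 -m jog '{"xyz":[[0,0,1],[0,0,1],[0,0,1],[-0.3,0,1],[-0.6,0,1],[-0.6,0,1],[-0.6,0,0],[0,0,0]],"angular":[[0,0,0],[0,0,0],[0,0,0],[0,0,0],[0,0,0],[0,0,0],[0,0,0],[0,0,0]]}'
python3 - <<'E'
from h import *
for n in ["scene","side"]:cv2.imwrite(f"pics/{n}2.png",capture(n)[:,:,::-1])
a=cv2.imread("pics/scene2.png")[120:310,270:400];b=cv2.imread("pics/side2.png")[110:300,215:345]
cv2.imwrite("pics/z3.png",cv2.resize(np.hstack([a,b]),None,fx=3,fy=3,interpolation=2))
E
```

```text
time: 6.25
tool_pos: [458.7, 146.8, 217.5]
tcp_rot: [-3.131, 0.011, -1.497]
contact_force: [-0.4, 0.1, -0.6]
grip_width: 0.4
```

View pics/z3.png

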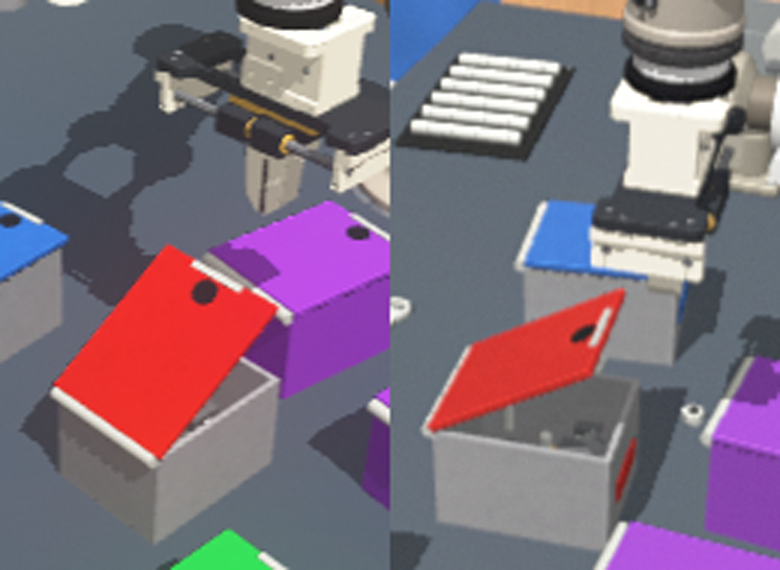

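```bash
python3 -m jog '{"xyz":[[-0.3,0,0],[-0.3,0,0],[0,0,0],[0,0,0],[0,0,0]],"angular":[[0.07,-0.9,0],[0.07,-0.9,0],[0.07,-0.9,0],[0.07,-0.9,0],[0.07,-0.9,0]]}'
python3 -c "
from plant import bot;o=bot.get_obs();print(o['joint_positions'].round(3),o['tool_pos'])"
```

```text
time: 6.85
tool_pos: [451.0, 146.3, 212.7]
tcp_rot: [-2.646, 0.012, -1.493]
contact_force: [-0.1, 0.4, -1.5]
grip_width: 0.4
[ 0.177  0.036  2.079 -0.072  0.533  1.726] [451.03552579 146.33662891 212.682712  ]
```

```bash
python3 -m jog '{"xyz":[[0,0.1,-0.8],[0,0.1,-0.8],[0,0.05,-0.8],[0,0,-0.6],[0,0,0]],"angular":[[0,0,0],[0,0,0],[0,0,0],[0,0,0],[0,0,0]]}'
python3 - <<'E'
from h import *
o=bot.get_obs();print(o['joint_positions'].round(3),o['tool_pos'])
for n in ["scene","side"]:cv2.imwrite(f"pics/{n}3.png",capture(n)[:,:,::-1])
a=cv2.imread("pics/scene3.png")[120:310,270:400];b=cv2.imread("pics/side3.png")[110:300,215:345]
cv2.imwrite("pics/z4.png",cv2.resize(np.hstack([a,b]),None,fx=3,fy=3,interpolation=2))
E
```

```text
time: 7.35
tool_pos: [447.9, 151.1, 145.7]
tcp_rot: [-2.651, 0.011, -1.492]
contact_force: [-0.0, -0.2, -0.3]
grip_width: 0.3
[ 0.193  0.155  2.182 -0.14   0.319  1.81 ] [447.90240062 151.07575537 145.65369557]
```

View pics/z4.png

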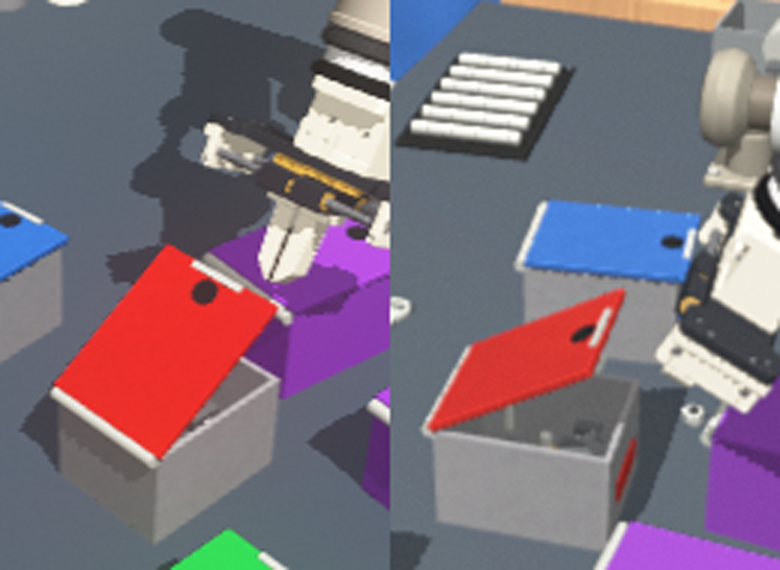

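```bash
python3 - <<'E'
from h import *
s=lambda u,v:(u/3+270,v/3+120)
t=lambda u,v:((u-390)/3+215,v/3+110)
print(tri(s(168,245),t(625,290)),tri(s(277,310),t(598,373)),tri(s(203,292),t(585,333)))
E
python3 -m jog '{"xyz":[[0.7,0.05,0],[0.7,0.05,0],[0.5,0,0],[0,0,0]],"angular":[[0,0,0],[0,0,0],[0,0,0],[0,0,0]]}'
```

```text
[506.6  88.  171.3] [494.6 198.  166.8] [521.  145.  163.6]
time: 7.85
tool_pos: [490.1, 153.5, 149.8]
tcp_rot: [-2.644, 0.012, -1.492]
contact_force: [-0.4, -0.3, -1.0]
grip_width: 0.2
```

```bash
python3 -m jog '{"xyz":[[0.4,0,0.1],[0.5,0.05,0.5],[0.5,0.05,0.6],[0.5,0.05,0.6],[0,0,0]],"angular":[[0,0,0],[0,0,0],[0,0,0],[0,0,0],[0,0,0]]}'
python3 - <<'E'
from h import *
o=bot.get_obs();print(o['joint_positions'].round(3),o['tool_pos'])
for n in ["scene","side"]:cv2.imwrite(f"pics/{n}4.png",capture(n)[:,:,::-1])
a=cv2.imread("pics/scene4.png")[120:310,270:400];b=cv2.imread("pics/side4.png")[110:300,215:345]
cv2.imwrite("pics/z5.png",cv2.resize(np.hstack([a,b]),None,fx=3,fy=3,interpolation=2))
E
```

```text
time: 8.35
tool_pos: [527.4, 156.2, 186.6]
tcp_rot: [-2.649, 0.012, -1.492]
contact_force: [0.4, -0.5, 0.6]
grip_width: 0.4
[ 0.167  0.213  1.951 -0.067  0.487  1.713] [527.44724946 156.16460973 186.62767034]
```

View pics/z5.png

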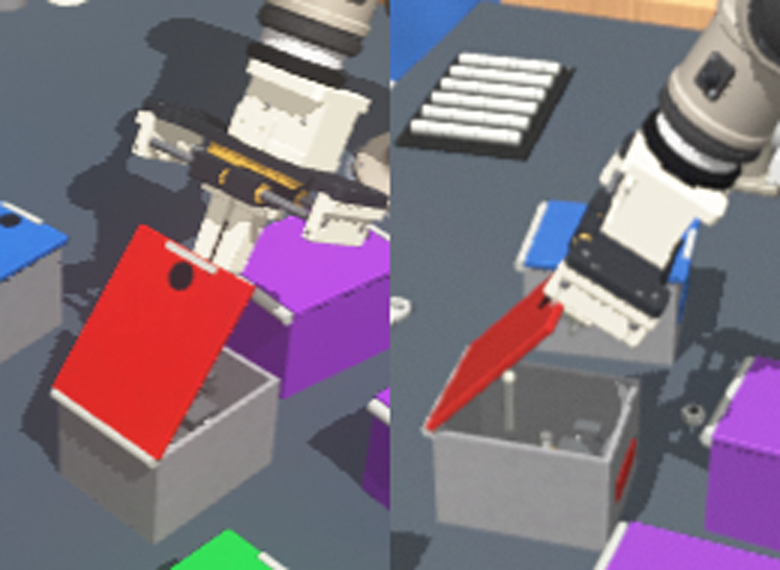

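```bash
python3 -m jog '{"xyz":[[0.5,0.03,0.4],[0.5,0.03,0.35],[0.5,0.03,0.25],[0.5,0.03,0.25],[0.5,0.03,0.15],[0.5,0.03,0.15],[0.5,0.03,0.1],[0,0,0]],"angular":[[0,0,0],[0,0,0],[0,0,0],[0,0,0],[0,0,0],[0,0,0],[0,0,0],[0,0,0]]}'
python3 - <<'E'
from h import *
o=bot.get_obs();print(o['joint_positions'].round(3),o['tool_pos'])
for n in ["scene","side"]:cv2.imwrite(f"pics/{n}5.png",capture(n)[:,:,::-1])
a=cv2.imread("pics/scene5.png")[120:310,270:400];b=cv2.imread("pics/side5.png")[110:300,215:345]
cv2.imwrite("pics/z6.png",cv2.resize(np.hstack([a,b]),None,fx=3,fy=3,interpolation=2))
E
```

```text
time: 9.25
tool_pos: [596.2, 160.3, 216.2]
tcp_rot: [-2.66, 0.011, -1.491]
contact_force: [-1.3, 0.3, 3.5]
grip_width: 0.6
[ 0.151  0.293  1.736 -0.039  0.632  1.671] [596.19453421 160.25893361 216.17331151]
```

View pics/z6.png

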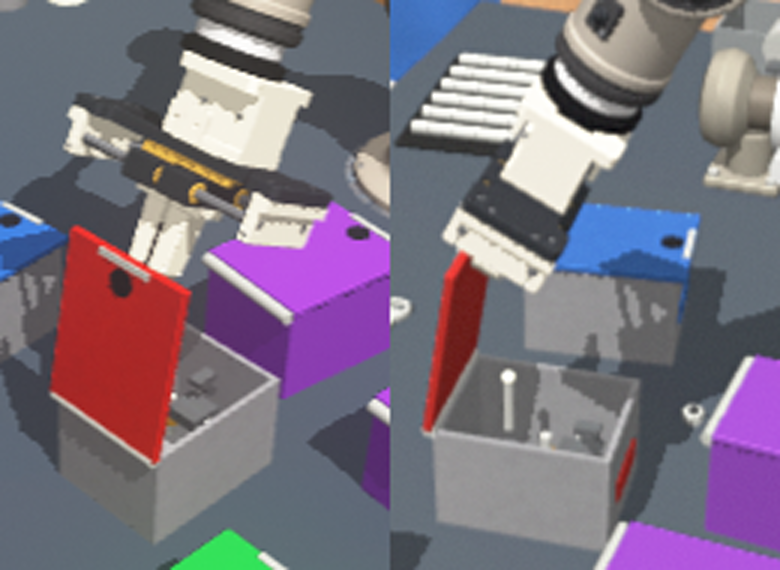

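```bash
python3 -m jog '{"xyz":[[0.5,0.03,0.05],[0.5,0.03,0],[0.5,0.03,0],[0.5,0.03,0],[0.5,0.03,0],[0,0,0]],"angular":[[0,0,0],[0,0,0],[0,0,0],[0,0,0],[0,0,0],[0,0,0]]}'
python3 - <<'E'
from h import *
for n in ["scene","side"]:cv2.imwrite(f"pics/{n}6.png",capture(n)[:,:,::-1])
a=cv2.imread("pics/scene6.png")[120:310,270:400];b=cv2.imread("pics/side6.png")[110:300,215:345]
cv2.imwrite("pics/z7.png",cv2.resize(np.hstack([a,b]),None,fx=3,fy=3,interpolation=2))
E
```

```text
time: 9.95
tool_pos: [646.9, 163.4, 219.7]
tcp_rot: [-2.655, 0.011, -1.49]
contact_force: [1.0, 0.0, 1.9]
grip_width: 0.4
```

View pics/z7.png

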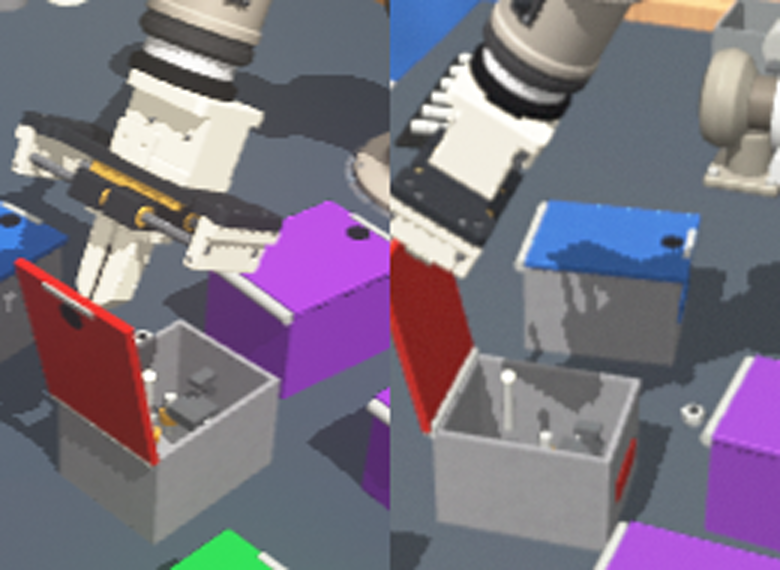

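Past upright and fallen onto its stop. Back off and check.

```bash
python3 -m jog '{"xyz":[[-0.8,0,0.2],[-0.8,0,0.4],[-0.8,0,0.6],[-0.8,0,0.6],[-0.8,0,0.6],[-0.8,0,0.6],[-0.8,0,0.3],[0,0,0],[0,0,0],[0,0,0]],"angular":[[0,0,0],[0,0,0],[0,0,0],[0,0,0],[0,0,0],[0,0,0],[0,0,0],[0,0,0],[0,0,0],[0,0,0]]}'
python3 - <<'E'
from h import *
for n in ["scene","side"]:cv2.imwrite(f"pics/{n}7.png",capture(n)[:,:,::-1])
E
```

```text
time: 11.05
tool_pos: [521.9, 162.0, 279.3]
tcp_rot: [-2.674, 0.009, -1.49]
contact_force: [-0.8, 0.0, 0.4]
grip_width: 1.0
```

View pics/scene7.png

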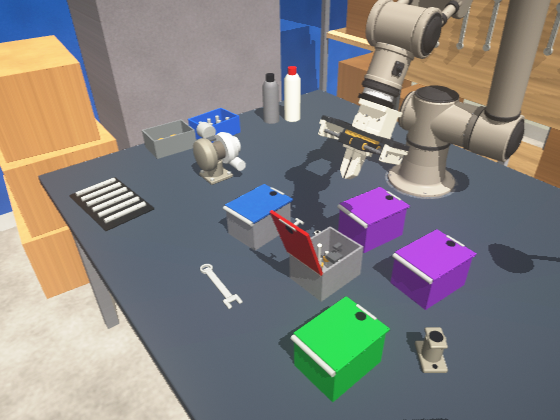

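View pics/side7.png

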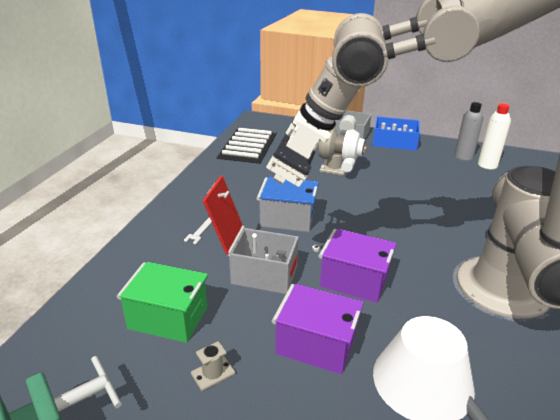

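```bash
python3 - <<'E'
from h import *
# lid far-edge corner (scene 273,212 / side 222,179)
print(tri((273,212),(222,179)))
print(bot.get_obs()['contact_force'].round(1)); bot.close_job()
E
```

```text
[677.6 105.4 224.5]
[-0.8  1.  -0.7]
the job is handed in; nothing more can be done
```

The red lid is fully open on its stop and the job is handed in, at about 11 s of the 42 s allowed.

- **Press:** I pressed the black spot with closed fingertips until the lid met its stop. The force peaked at about 49 N on the fingers. After I lifted away, the spring threw the lid ajar by itself, with its front edge at about z = 169 mm.
- **Push open:** I tilted the tool, put the fingertip under the front edge and pushed the lid up past upright. It fell onto its stop, and I backed the arm clear.
- **Last checks:** Triangulating one free-edge corner put it at about (678, 105, 225) mm. The expected position at 1.9 rad is roughly x = 675, z = 231, so it agrees within picking error. In the final pictures the studs are exposed, the blue case is shut, and the turbocharger, flange, nut and spanner look unmoved. The contact force was about zero. No check failed.

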